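Air-test a pipe flange on the tilted test pad

ROBOT

A 7-joint arm with a two-finger parallel gripper is mounted at the origin on the work surface. World frame = base frame: x ahead of the robot, y to its left, z up, the work surface at z = 0. Lengths are in mm, angles in rad, forces in N, time in s.
With the tool pointing down it reaches from about 425 to 975 mm from the base axis. Payload 16.7 kg.
Tool frame: the origin (TCP) lies midway between the tips of the shut fingers; the grasp point (between the pads) lies 19 mm behind it; z points along the fingers, y is the line along which they close (so a half turn about z gives the same grasp; the last joint's range is limited). The gripper opens to 85 mm and grips with 20 to 120 N. Pads are 22 mm wide; open, the fingers measure 114 mm over their backs; the gripper's body (76 mm by 85 mm) begins 54 mm behind the grasp point. The pads swing forward as they close: fully open they stand 13 mm farther back than shut.
Start: joints at [-1.256, 0.426, 0.074, 1.606, -0.034, 1.111, -0.067], TCP at [301.96, 603.653, 231.302] pointing down, gripper open.
Joint ranges: [-2.85, 2.85], [-0.5, 2.14], [-1.23, 1.37], [0.21, 2.46], [-1.02, 4.16], [0.16, 2.05], [-2.73, 2.73]. Speed limits (rad/s): [1.89, 1.89, 2.39, 2.39, 3.01, 3.01, 3.01].

INTERFACE

Orientations are given as a unit quaternion [w, x, y, z].
In Python, from plant import robot gives the robot as it stands.
- The arm moves only by the shell command python3 -m crank 'ROWS' [FORCE]. ROWS is JSON, a list of rows, each a list of 7 numbers: the shift along the tool's x, y, z in cm, then the turn, a rotation vector about the tool's x, y, z in rad, then the finger opening in cm, from 0 to 8.54. In form: [[tx, ty, tz, rx, ry, rz, fingers], ...]. A call has 1 to 20 rows; each row is the pose to reach, as a shift and turn from the pose commanded when the call began, along the tool's axes at that moment; what a row does not reach only later rows make up. A row lasts 1/8 s, in which the tool goes at most 62.5 mm and 10.7 degrees, less where a joint would pass 70% of its speed; a pose out of reach is approached as far as the arm can. A call with a gripper value outside its range is refused whole. The fingers move at their own pace and stop on an object; FORCE is the grip in N (left out, the last holds). Time passes only in rows, so rows that repeat a pose let the fingers close. It gives the time, the measured TCP pose, the force, the opening and the grip force at its end, in the units of the state.
- robot.observe(): the state, without advancing time (a new reading comes with each control period).
- robot.snapshot(name): name is "side" or "top" or "wrist"; returns a dict with "color" (420x560x3 uint8, red, green, blue), "range_z" (420x560 float32, mm along the optical axis (not along the pixel's ray), 0 where there is no reading), "vfov" (degrees; the focal length in pixels is half the picture's height over the tangent of half this angle, whatever the lens; pixels are square), "cx", "cy" (the principal point, pixels), "distortion" ([k1, k2, p1, p2, k3] as OpenCV has them; the pictures are not rectified), "T" (4x4, takes a point from camera to world coordinates). Camera axes: x right, y down, z forward; pixel columns grow to the right and rows downward; lengths in mm; the calibration is good to about 2 mm. A picture is of the moment at which its call begins.
- robot.job_done(): hands the job in; it is judged then, once.
The state is a dict: "time": time; "joint_positions": joint angles; "joint_velocities": joint speeds; "joint_torque": joint torques, N m; "tcp_pos": TCP position; "tool_rot": TCP orientation; "force": force on the tool from outside, world axes, zero at the start; "moment": the same for the moment, N m; "finger_gap": finger opening in mm; "grip_force": force on a finger pad.
Only numpy, scipy, OpenCV 4.12 (cv2) and the standard library are available. Lean on these libraries where they do the work, as an engineer would, in place of code of your own. Each camera call takes 0.05 s, during which the arm holds its last target. There are 200 camera calls.

TASK

Get a pipe flange ready for its air test: first slide the regulator's black grip along its track until it stands level with the small steel marker beside the track. Then pick up the square-footed white flange by its pipe spigot and hold its foot flush on the sloped rubber pad of the test stand, centred over the port, pressing so that the sprung pad gives a few millimetres. Finish while still gripping and pressing it there, and leave the other fittings and supplies where they are.

Things in the scene. Friction and masses are not known exactly. Their poses are not given: they have to be found in the camera images.
- flange: White plastic pipe flange, loose, foot down on the table: square foot 80 x 80 x 8 mm, from its middle a round pipe spigot 34 mm in diameter rises to 56 mm above the underside (solid; the dark bore on top is only a look). 0.09 to 0.18 kg. Origin: centre of the foot's underside; z along the spigot, x and y along the foot's sides.
- pad_face (a point): Centre (the port) of the upper face of the black rubber test pad, 100 x 100 x 12 mm, 118 to 125 mm above the table. z is the face's outward normal; x runs up the slope, away from the robot; y is level. The face slopes down towards the robot's side by 0.25 to 0.6 rad, different each time; the slope is clamped and does not yield to pushing.
- stand: Grey test stand, bolted down, footprint 170 x 180 mm; origin: centre of its underside, x away from the robot within 0.3 rad of yaw, y level, the same as the pad's y. An aluminium cradle 120 x 130 mm carries the pad between two cheeks, 170 mm over all along y, 100 mm high, lower than the pad's middle.
- pad (a joint): How far the sprung rubber pad is pressed in along its normal, m: 0 free, 0.008 bottomed. Its spring starts to yield at about 3.5 N and takes about 8 N at the bottom; beyond this it is rigid.
- slide (a joint): Position of the regulator's slide grip along its track, m: 0 to 0.14, grows towards the regulator's +y (the robot's left, within the regulator's yaw of 0.3 rad). Stiff from friction, about 1.5 N; it stays where it is left.
- slide_top (a point): Centre of the top of the slide grip, a black block 28 mm (x, across the track) by 20 mm (y, along it) by 40 mm tall, its top 84 mm above the table. The track's upper face under it is 44 mm above the table, 40 mm wide, 190 mm long. The point's y axis is the direction of travel.
- regulator: Grey air regulator under the track, bolted down, 110 x 210 x 30 mm; origin: centre of its underside, under the track's middle; axes as the slide's. On its far (+x) side, 55 mm and more from the track's middle, stands a round gauge 72 mm tall.
- marker: Small steel marker fixed on the far (+x) side of the track, 12 x 12 x 19 mm, top 49 mm above the table, with a nib 4 mm wide pointing to the track, to 8 mm from the origin. Origin: its foot, on the track-side face, 30 mm above the table; y is the direction of travel. Level with it: the grip's centre has the same y in this frame. 25 to 130 mm to +y of where the grip starts.
- coupling: Loose bystander: white pipe coupling (open ring), 48 mm diameter, 60 mm tall.
- elbow: Loose bystander: white pipe elbow, about 57 mm tall, 57 mm long.
- tee: Loose bystander: white pipe tee, 100 mm long, 71 mm tall.
- nipple: Loose bystander: steel pipe nipple with a thicker middle, 48 mm diameter, 55 mm tall.
- grey_coupling: Loose bystander: grey pipe coupling, 54 mm diameter, 55 mm tall.
- cement_can: Loose bystander: can, 70 mm diameter, 90 mm tall.
- tape_roll: Loose bystander: roll of tape lying flat, 100 mm diameter, 45 mm tall.
- reducer: Loose bystander: grey pipe reducer, 56 mm diameter at the foot, 62 mm tall.
There are look-alikes about, which are no part of the job. Leave any green or purple look-alike of the flange alone.

How it is judged:
By the outcome, as a careful person would: the job done as asked, in the order asked, and still so for the second after the job is handed in, while the arm keeps its last pose, push and grip.
It also fails if it takes over 53 s, if anything falls off the work surface, if the arm or the gripper's body presses on something with over 40 N, if the wrist force passes 120 N, or if a joint passes its speed limit or range.

## Working session

There is one attempt and no reset: what is moved stays moved. The work goes in short steps, Python scripts to look and compute and a shell command to move; the robot and the scene stay as the last step left them, time stands still between calls to the robot, and variables do not carry over. Pictures are saved under pics/ and viewed, at most 10 in all, crops included, and the job is handed in when it is done.

```bash
ls; mkdir -p pics; cat > h.py <<'E'
import numpy as np, cv2, pickle
from scipy.spatial.transform import Rotation as R
from plant import robot
def snap(n,f):
    s=robot.snapshot(n); pickle.dump(s,open(f'{f}.pkl','wb')); cv2.imwrite(f'pics/{f}.png',s['color'][:,:,::-1]); return s
def load(f): return pickle.load(open(f'{f}.pkl','rb'))
def K(s):
    f=s['color'].shape[0]/2/np.tan(np.radians(s['vfov'])/2)
    return np.array([[f,0,s['cx']],[0,f,s['cy']],[0,0,1]])
def rays(s,px):
    p=cv2.undistortPoints(np.array(px,float).reshape(-1,1,2),K(s),np.array(s['distortion'],float)).reshape(-1,2)
    return np.c_[p,np.ones(len(p))]
def plane(s,px,z):
    T=np.array(s['T']); d=rays(s,px)@T[:3,:3].T; o=T[:3,3]
    return o+d*((z-o[2])/d[:,2])[:,None]
def depth(s,px):
    px=np.array(px).reshape(-1,2); T=np.array(s['T']); d=rays(s,px); z=s['range_z'][px[:,1].astype(int),px[:,0].astype(int)]
    return (d*z[:,None])@T[:3,:3].T+T[:3,3]
def cloud(s):
    h,w=s['range_z'].shape; u,v=np.meshgrid(np.arange(w),np.arange(h))
    P=depth(s,np.c_[u.ravel(),v.ravel()]).reshape(h,w,3); P[s['range_z']==0]=np.nan; return P
def pose():
    o=robot.observe(); q=o['tool_rot']; return np.array(o['tcp_pos']),R.from_quat([q[1],q[2],q[3],q[0]]).as_matrix(),o
E
python3 - <<'E'
from h import *
a=snap('top','top0'); b=snap('side','side0'); 
p,r,o=pose(); print(p,r.round(3),o['time'],o['finger_gap'])
for s in(a,b): print(np.array(s['T']).round(3),s['vfov'],s['distortion'])
E
```

```text
pics
[301.83094648 603.37566401 230.68655742] [[-0.894  0.447 -0.   ]
 [ 0.447  0.894 -0.001]
 [-0.    -0.001 -1.   ]] 0.1 85.52800449799179
[[-1.500000e-02 -9.920000e-01  1.220000e-01  3.083860e+02]
 [-1.000000e+00  1.500000e-02  0.000000e+00 -5.558000e+00]
 [-2.000000e-03 -1.220000e-01 -9.930000e-01  1.447954e+03]
 [ 0.000000e+00  0.000000e+00  0.000000e+00  1.000000e+00]] 57.38481124802975 [0.01579354 0.         0.         0.         0.        ]
[[ 7.670000e-01 -4.290000e-01  4.770000e-01 -2.302680e+02]
 [-6.410000e-01 -5.260000e-01  5.580000e-01 -8.302980e+02]
 [ 1.100000e-02 -7.340000e-01 -6.790000e-01  1.114488e+03]
 [ 0.000000e+00  0.000000e+00  0.000000e+00  1.000000e+00]] 44.39881004381074 [-0.13343666  0.          0.          0.          0.        ]
```

View pics/top0.png

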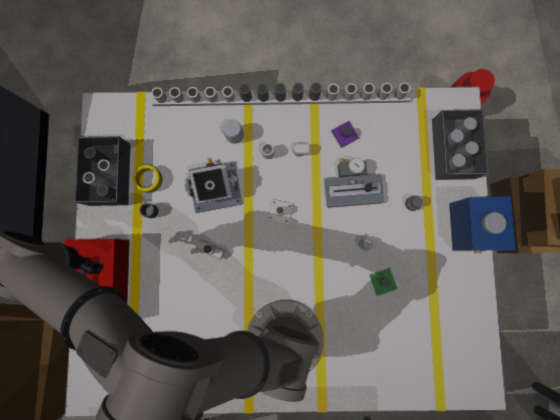

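View pics/side0.png

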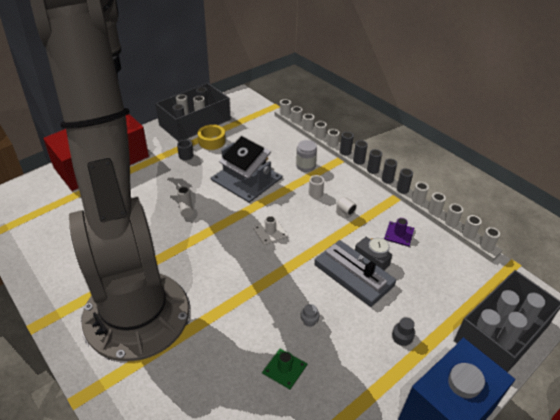

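Top view: candidates for the flange are the white item at (280,210), the white item at (208,248) (tee?), purple (345,133) and green (383,282) look-alikes. The stand is at (213,186) and the regulator at (355,190), with its grip near (368,187). One close crop to check.

```bash
python3 - <<'E'
from h import *
a=load('top0')['color'][:,:,::-1]; b=load('side0')['color'][:,:,::-1]
c=lambda im,x,y,h=35:cv2.resize(im[y-h:y+h,x-h:x+h],(266,266),interpolation=cv2.INTER_CUBIC)
m=np.vstack([np.hstack([c(a,280,212),c(a,208,248),c(a,355,185)]),np.hstack([c(b,270,226),c(b,183,195),c(b,360,260,45)])])
cv2.imwrite('pics/crop0.png',np.clip(m*1.3,0,255))
E
```

```text
[ WARN:0@0.648] global loadsave.cpp:1063 imwrite_ Unsupported depth image for selected encoder is fallbacked to CV_8U.
```

View pics/crop0.png

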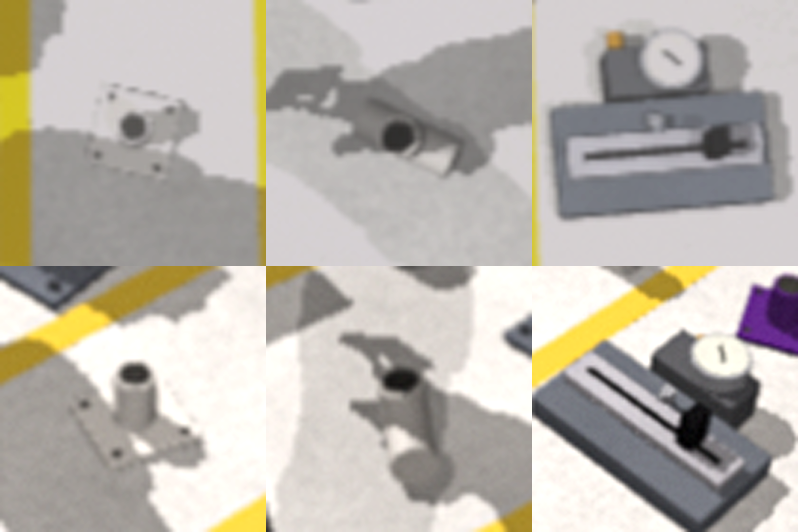

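The white square-footed item at top (280,210) is the flange. At (208,248) is the tee. The marker is at about (352,182) and the grip top at about (369,187). Now a coarse 3D measure.

```bash
python3 - <<'E'
from h import *
s=load('top0'); P=cloud(s)
print('flange',plane(s,[[280,209.6]],56)[0].round(),'grip',plane(s,[[369,186.5]],84)[0].round(),'marker',plane(s,[[352.5,182]],49)[0].round())
g=s['range_z']; print('table z',np.nanmedian(P[225:235,280:300,2]))
# flange spigot / grip by depth
def reg(x0,y0,x1,y1,lo,hi):
    Q=P[y0:y1,x0:x1].reshape(-1,3); Q=Q[(Q[:,2]>lo)&(Q[:,2]<hi)]; return Q
for n,a in dict(fl=(270,198,292,222,45,70),grip=(360,178,380,195,74,95)).items():
    q=reg(*a); print(n,len(q),q.mean(0).round(1),np.ptp(q,0).round(1))
# regulator body
q=reg(315,165,395,215,22,38); print('regbody',len(q),cv2.minAreaRect(q[:,:2].astype(np.float32)))
q=reg(320,170,390,205,40,48); print('track',len(q),cv2.minAreaRect(q[:,:2].astype(np.float32)))
# pad plane: dark px
m=(s['color'].max(2)<50); m[:160]=0;m[210:]=0;m[:,:185]=0;m[:,240:]=0
q=P[m]; q=q[(q[:,2]>90)&(q[:,2]<170)]; c=q.mean(0); u,d,v=np.linalg.svd(q-c); n=v[2]*np.sign(v[2][2]); print('pad',len(q),c.round(1),n.round(3),d.round(),np.arccos(n[2]),np.arctan2(-n[1],-n[0]), (np.abs((q-c)@n)).mean(), q[:,2].min(),q[:,2].max())
p,r,o=pose(); print((r.T@(np.array([635,-195,300])-p)).round())
E
```

```text
flange [466.  10.  56.] grip [ 541. -312.   84.] marker [ 565. -260.   49.]
table z 1.073293629458476
fl 67 [464.3   9.3  57.5] [29.8 29.4 15.6]
grip 46 [ 541.2 -312.9   84.5] [25.9 20.1 14. ]
regbody 1068 ((560.1170654296875, -267.2891845703125), (151.70553588867188, 210.0438232421875), 3.5366106033325195)
track 433 ((565.05712890625, -265.2291259765625), (104.19721221923828, 192.6936798095703), 8.78039836883545)
pad 680 [550.7 253.9 123.5] [-0.344 -0.06   0.937] [760. 758.  75.] 0.35650308992194335 0.1738423520940217 2.3070693316183437 101.02230986300447 145.00670545628054
[-655. -565.  -69.]
```

```bash
python3 -m crank '[[-61.4,-68.6,-2,0,0,-0.53,8.5],[-61.4,-68.6,-2,0,0,-0.53,8.5],[-61.4,-68.6,-2,0,0,-0.53,8.5],[-61.4,-68.6,-2,0,0,-0.53,8.5],[-61.4,-68.6,-2,0,0,-0.53,8.5],[-61.4,-68.6,-2,0,0,-0.53,8.5],[-61.4,-68.6,-2,0,0,-0.53,8.5],[-61.4,-68.6,-2,0,0,-0.53,8.5],[-61.4,-68.6,-2,0,0,-0.53,8.5],[-61.4,-68.6,-2,0,0,-0.53,8.5],[-61.4,-68.6,-2,0,0,-0.53,6],[-61.4,-68.6,-2,0,0,-0.53,6],[-61.4,-68.6,-2,0,0,-0.53,6],[-61.4,-68.6,-2,0,0,-0.53,6],[-61.4,-68.6,-2,0,0,-0.53,6],[-61.4,-68.6,-2,0,0,-0.53,6],[-61.4,-68.6,-2,0,0,-0.53,6],[-61.4,-68.6,-2,0,0,-0.53,6],[-61.4,-68.6,-2,0,0,-0.53,6],[-61.4,-68.6,-2,0,0,-0.53,6]]' 30
python3 - <<'E'
from h import *
s=snap('wrist','w1'); p,r,o=pose(); print(p.round(1),r.round(3).tolist(),o['time'],o['joint_positions'])
E
```

```text
time: 2.6
tcp_pos: [544.3, -284.0, 251.5]
tool_rot: [0.0, -0.033, 0.999, 0.0]
force: [-0.6, -0.3, -0.3]
finger_gap: 59.8
grip_force: 0.0
[ 544.3 -284.1  251.5] [[-0.998, -0.067, 0.0], [-0.067, 0.998, 0.0], [-0.0, 0.0, -1.0]] 2.65 [-0.07575961  0.345956    0.58052187  1.75173918 -0.20988074  1.10581397
  2.20982462]
```

View pics/w1.png

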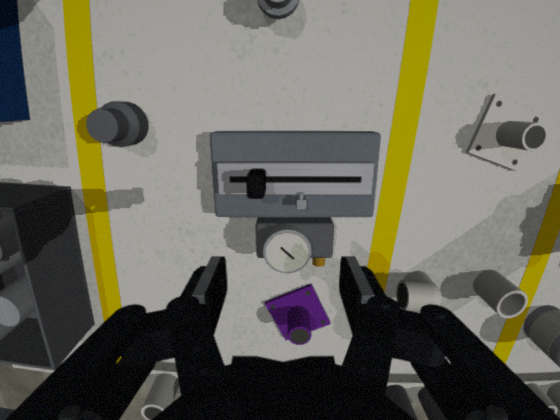

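The wrist picture shows the grip at (256,183), the marker at (301,201) and the track light strip from (218,163) to (373,194).

```bash
python3 - <<'E'
from h import *
s=load('w1'); P=cloud(s); Z=P[...,2]; z0=np.nanmedian(Z[60:120,300:360]); print('table',z0)
m=np.zeros(Z.shape,bool); m[160:205,235:280]=1
q=P[m&(Z>78)&(Z<92)]; print('grip',len(q),q.mean(0).round(1),cv2.minAreaRect(q[:,:2].astype(np.float32)))
m=np.zeros(Z.shape,bool); m[188:212,290:312]=1
q=P[m&(Z>46)&(Z<54)]; print('marker',len(q),q.mean(0).round(1),q[:,:2].min(0),q[:,:2].max(0))
# track strip
g=s['color'].astype(int).mean(2); m=np.zeros(Z.shape,bool); m[155:200,212:380]=1
q=P[m&(Z>41)&(Z<48)&(g>90)]; print('track',len(q),cv2.minAreaRect(q[:,:2].astype(np.float32)))
m=np.zeros(Z.shape,bool); m[125:222,205:385]=1
q=P[m&(Z>24)&(Z<36)]; rc=cv2.minAreaRect(q[:,:2].astype(np.float32)); print('body',len(q),rc)
im=s['color'][140:230,200:330]; cv2.imwrite('pics/w1c.png',cv2.resize(im[:,:,::-1],(780,540),interpolation=cv2.INTER_CUBIC))
E
```

```text
table 0.32501822811215675
grip 460 [ 542.5 -314.2   83.8] ((543.282470703125, -314.48297119140625), (27.86240005493164, 19.93980598449707), 3.5629374980926514)
marker 122 [ 568.  -260.4   49. ] [ 550.61595306 -266.21042229] [ 576.12845171 -253.84341883]
track 3501 ((542.3906860351562, -268.6166687011719), (42.76816940307617, 190.36129760742188), 3.9356062412261963)
body 8798 ((542.507080078125, -269.1848449707031), (113.1145248413086, 211.1998748779297), 3.9455792903900146)
```

View pics/w1c.png

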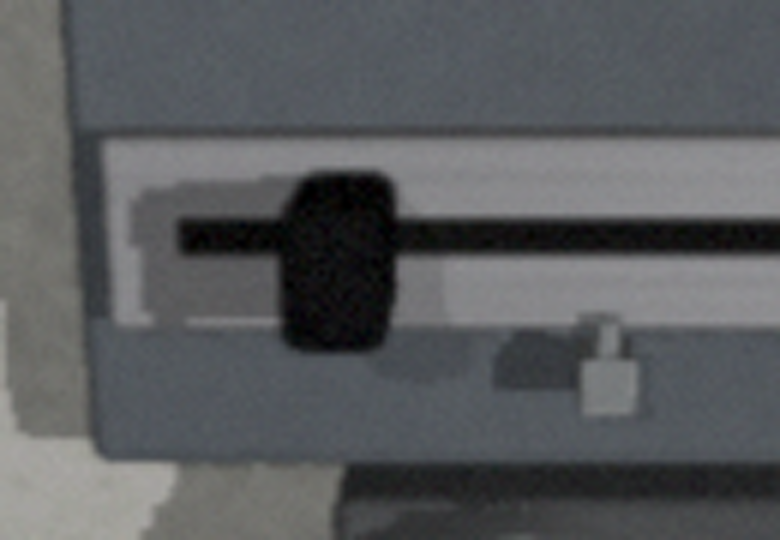

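```bash
python3 - <<'E'
from h import *
s=load('w1'); m=plane(s,[[301.5,204.5],[301.5,197]],49); print(m.round(1))
u=np.array([-.0687,.9976]); g=np.array([542.5,-314.3])
# crop grip top from depth mean; marker by depth centroid
P=cloud(s); Z=P[...,2]; k=np.zeros(Z.shape,bool); k[200:210,296:307]=1; q=P[k&(Z>46)&(Z<52)]; mm=(q.min(0)+q.max(0))/2; print(len(q),mm,np.ptp(q,0))
for c in (m[0],m[1],mm): print('travel',(c[:2]-g)@u)
p,r,o=pose(); print('to grip, tool mm',(r.T@(np.array([542.5,-314.3,58])-p)).round(1))
E
```

```text
[[ 571.1 -258.9   49. ]
 [ 561.6 -259.8   49. ]]
90 [ 570.57595844 -260.26244243   49.1863465 ] [11.10498653 11.84524959  2.79164736]
travel 53.253284629152404
travel 53.077097003783045
travel 51.979049082491926
to grip, tool mm [  3.9 -30.  193.5]
```

```bash
python3 -m crank '[[0.4,-3.0,5,0,0,0,4.5],[0.4,-3.0,10,0,0,0,4.5],[0.4,-3.0,15,0,0,0,4.5],[0.4,-3.0,19.6,0,0,0,4.5],[0.4,-3.0,19.6,0,0,0,4.5],[0.4,-3.0,19.6,0,0,0,1.5],[0.4,-3.0,19.6,0,0,0,1.5],[0.4,-3.0,19.6,0,0,0,1.5],[0.4,-3.0,19.6,0,0,0,1.5],[0.4,-3.0,19.6,0,0,0,1.5]]' 30
```

```text
time: 3.9
tcp_pos: [543.2, -315.4, 57.5]
tool_rot: [0.001, -0.033, 0.999, -0.001]
force: [-1.9, 0.4, 9.6]
finger_gap: 19.2
grip_force: 33.1
```

```bash
python3 -m crank '[[0,1.5,0,0,0,0,1.5],[0,3,0,0,0,0,1.5],[0,4.3,0,0,0,0,1.5],[0,5.2,0,0,0,0,1.5],[0,5.2,0,0,0,0,1.5],[0,5.2,0,0,0,0,1.5]]'
python3 - <<'E'
from h import *
p,r,o=pose(); u=np.array([-.0687,.9976]); print(p,o['force'],p[:2]@u-np.array([543.2,-315.4])@u, 'remaining by abs', (np.array([570.8,-259.6])-p[:2])@u)
s=snap('wrist','w2'); im=s['color'][100:380,160:440]; cv2.imwrite('pics/w2c.png',cv2.resize(im[:,:,::-1],(600,600),interpolation=cv2.INTER_CUBIC))
E
```

```text
time: 4.65
tcp_pos: [539.7, -262.9, 57.5]
tool_rot: [0.001, -0.033, 0.999, -0.0]
force: [-2.4, 1.1, 15.2]
finger_gap: 19.4
grip_force: 33.9
[ 539.70063346 -262.88629352   57.45689163] [-2.41459552  1.12629252 15.24735424] 52.62808007009056 remaining by abs 1.141879929909367
```

View pics/w2c.png

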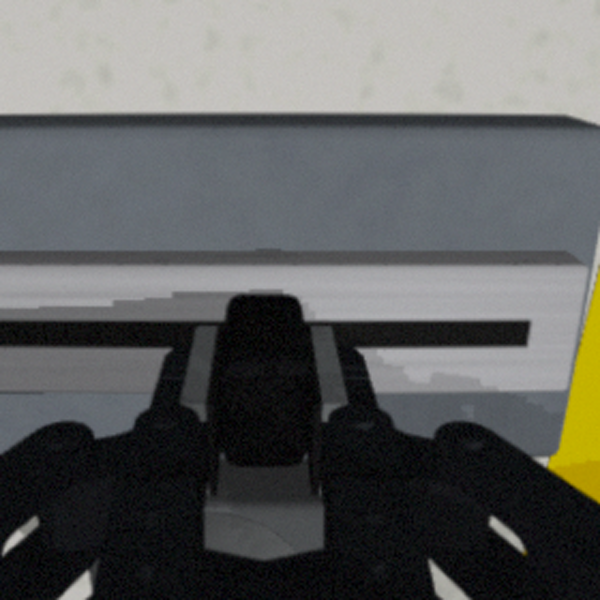

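The gripper hides the marker here, so I release, lift and look again.

```bash
python3 -m crank '[[0,5.2,0,0,0,0,4.5],[0,5.2,0,0,0,0,4.5],[0,5.2,0,0,0,0,4.5],[0,5.2,-6,0,0,0,4.5],[0,5.2,-12,0,0,0,4.5],[-2,5.2,-16,0,0,0,4.5],[-2,5.2,-16,0,0,0,4.5],[-2,5.2,-16,0,0,0,4.5]]' | tail -3
sed -i 's/dx/dx/' h.py; python3 -m crank '[[0,-5.2,0,0,0,0,4.5]]' >/dev/null
python3 - <<'E'
from h import *
p,r,o=pose(); print(p.round(1),o['time'])
s=snap('wrist','w3'); P=cloud(s); Z=P[...,2]; u=np.array([-.0687,.9976])
near=lambda c,d:(np.hypot(P[...,0]-c[0],P[...,1]-c[1])<d)
q=P[near((539,-262),35)&(Z>79)&(Z<90)]; rc=cv2.minAreaRect(q[:,:2].astype(np.float32)); print('grip',len(q),rc,q.mean(0))
q=P[near((571,-259.5),12)&(Z>46)&(Z<53)]; t=q[:,:2]@u; print('mark',len(q),q.mean(0),np.percentile(t,[1,99]),'rem',np.percentile(t,[1,99]).mean()-np.array(rc[0])@u)
i=np.argwhere(near((550,-262),60)); a=i.min(0); b=i.max(0); print(a,b); cv2.imwrite('pics/w3c.png',cv2.resize(s['color'][a[0]:b[0],a[1]:b[1],::-1],None,fx=5,fy=5,interpolation=cv2.INTER_CUBIC)[:600,:800])
E
```

```text
force: [-0.3, -0.2, -0.7]
finger_gap: 45.2
grip_force: 0.0
[ 558.9 -258.7  214.1] 5.825
grip 0 ((0.0, 0.0), (0.0, 0.0), 0.0) [nan nan nan]
mark 138 [ 569.25126382 -260.29273619   49.08697411] [-304.372965   -293.43985469] rem -298.906409844147
[123  18] [419 525]<stdin>:5: RuntimeWarning: Mean of empty slice.
  ret = um.true_divide(
```

View pics/w3c.png

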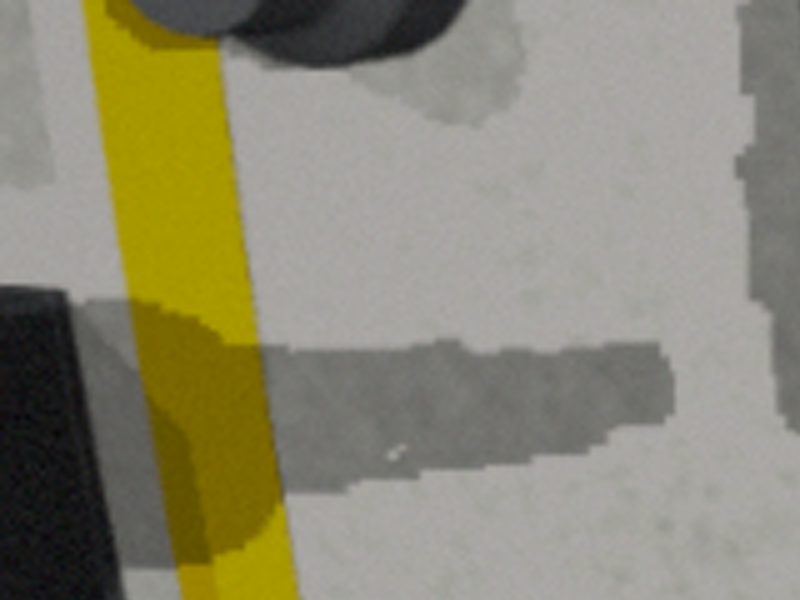

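My lift rows repeated the 5.2 cm shift by mistake, so the grip may have been dragged too far. I locate it before going on.

```bash
cat > g.py <<'E'
from h import *
import sys
def grip(s,mk=(570.5,-260)):
    P=cloud(s); Z=P[...,2]; u=np.array([-.0687,.9976]); v=np.array([.9976,.0687])
    XY=P[...,:2]-np.array([542.4,-268.9])
    m=(np.abs(XY@v)<25)&(np.abs(XY@u)<100)&(Z>78)&(Z<92)&(s['color'].max(2)<70)
    n,l,st,_=cv2.connectedComponentsWithStats(m.astype(np.uint8)); 
    for k in range(1,n):
        if st[k,4]<20: continue
        q=P[l==k]; t=q[:,:2]@u; w=q[:,:2]@v; print('blob',st[k],q.mean(0).round(1),'size',np.ptp(t).round(1),np.ptp(w).round(1),'t mid',((t.min()+t.max())/2).round(1))
    a=P[(np.hypot(P[...,0]-mk[0],P[...,1]-mk[1])<12)&(Z>46)&(Z<53)]; t=a[:,:2]@u; print('mark',len(a),a.mean(0).round(1),(t.min()+t.max())/2,np.ptp(t))
s=snap(sys.argv[1],sys.argv[2]); grip(s); p,r,o=pose(); print(p.round(1),o['time'])
E
python3 g.py wrist w4; python3 g.py top t4; cd pics; python3 -c "
import cv2;a=cv2.imread('w4.png');b=cv2.imread('t4.png')[150:230,310:400];cv2.imwrite('m4.png',cv2.hconcat([cv2.resize(a,(480,360)),cv2.resize(b,(320,360))]))"
```

```text
blob [328 166  22  30 593] [ 536.1 -216.8   83.9] size 19.9 28.2 t mid -252.5
mark 143 [ 569. -260.   49.] -298.3637848279719 10.997895494145894
[ 556.7 -266.9  214.5] 5.925g.py:11: RuntimeWarning: Mean of empty slice.
  a=P[(np.hypot(P[...,0]-mk[0],P[...,1]-mk[1])<12)&(Z>46)&(Z<53)]; t=a[:,:2]@u; print('mark',len(a),a.mean(0).round(1),(t.min()+t.max())/2,np.ptp(t))
  ret = um.true_divide(
Traceback (most recent call last):
  File "g.py", line 12, in <module>
    s=snap(sys.argv[1],sys.argv[2]); grip(s); p,r,o=pose(); print(p.round(1),o['time'])
                                     ~~~~^^^
  File "g.py", line 11, in grip
    a=P[(np.hypot(P[...,0]-mk[0],P[...,1]-mk[1])<12)&(Z>46)&(Z<53)]; t=a[:,:2]@u; print('mark',len(a),a.mean(0).round(1),(t.min()+t.max())/2,np.ptp(t))
                                                                                                                          ~~~~~^^
ValueError: zero-size array to reduction operation minimum which has no identity
```

View pics/m4.png

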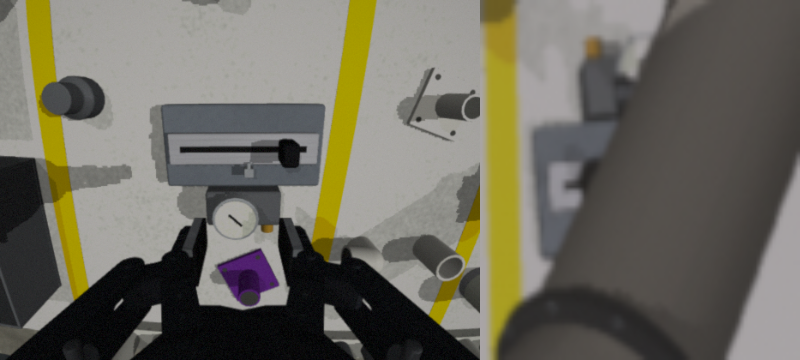

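```bash
python3 - <<'E'
from h import *
p,r,o=pose(); print(p.round(1),(r.T@(np.array([536,-216.6,57])-p)).round(1))
E
```

```text
[ 556.9 -264.7  214.1] [ 17.6  49.4 157.1]
```

```bash
python3 -m crank '[[1.8,4.9,5,0,0,0,4.5],[1.8,4.9,10,0,0,0,4.5],[1.8,4.9,15.4,0,0,0,4.5],[1.8,4.9,15.4,0,0,0,4.5],[1.8,4.9,15.4,0,0,0,1.5],[1.8,4.9,15.4,0,0,0,1.5],[1.8,4.9,15.4,0,0,0,1.5],[1.8,4.9,15.4,0,0,0,1.5]]'; python3 - <<'E'
from h import *
p,r,o=pose(); t=p[:2]@np.array([-.0687,.9976]); print(t,'shift y',-298.3-1.15-t, -298.3+252.5)
E
```

```text
time: 6.98
tcp_pos: [538.4, -214.5, 63.3]
tool_rot: [0.001, -0.033, 0.999, -0.0]
force: [-3.1, -1.2, 10.6]
finger_gap: 19.2
grip_force: 33.0
-250.9815190828709 shift y -48.468480917129085 -45.80000000000001
```

```bash
python3 -m crank '[[0,-1.5,0,0,0,0,1.5],[0,-3,0,0,0,0,1.5],[0,-4.2,0,0,0,0,1.5],[0,-4.7,0,0,0,0,1.5],[0,-4.7,0,0,0,0,1.5],[0,-4.7,0,0,0,0,1.5]]'; python3 -m crank '[[0,0,0,0,0,0,4.5],[0,0,0,0,0,0,4.5],[0,0,0,0,0,0,4.5],[0,0,-5,0,0,0,4.5],[0,0,-10,0,0,0,4.5],[-2,0,-15,0,0,0,4.5],[-2,0,-15,0,0,0,4.5]]'; python3 g.py wrist w5
```

```text
time: 7.72
tcp_pos: [541.5, -261.7, 63.3]
tool_rot: [0.001, -0.033, 0.999, -0.001]
force: [-2.4, -2.6, 8.4]
finger_gap: 19.3
grip_force: 32.8
time: 8.6
tcp_pos: [563.3, -259.8, 215.2]
tool_rot: [0.003, -0.034, 0.999, -0.001]
force: [-0.5, 1.0, -1.3]
finger_gap: 44.6
grip_force: 0.0
blob [272 158  21  30 587] [ 539.1 -262.1   84. ] size 19.2 27.6 t mid -298.7
mark 129 [ 569.9 -260.4   48.9] -298.8812894374487 10.931249383937029
[ 561.7 -259.4  212.9] 8.65
```

```bash
python3 - <<'E'
from h import *
s=load('w5'); u=np.array([-.0687,.9976]); P=cloud(s); Z=P[...,2]
i=np.argwhere((np.hypot(P[...,0]-571,P[...,1]+260)<9)&(Z>46)&(Z<53)); a=i.min(0)-4;b=i.max(0)+5; print(a,b)
print(s['color'][a[0]:b[0],a[1]:b[1]].mean(2).astype(int))
print(s['color'][165:180:5,266:300].mean(2).astype(int))
E
```

```text
[184 273] [205 292]
[[ 30   9   9   8  15   9  19  19  13  16  16  17  18  12  11  18  13  15
   12]
 [ 37  16  16  10   9  11  13  15  10  18  21  19  10  19  15  17  13  18
    9]
 [ 54  28   9   7  12   4  20   9  16  12   8   4  20  12  16  15  14  25
   28]
 [ 59  41  29  17  23  15  13  17  35  35  34  32  19  15  12  26  31  42
   64]
 [ 59  58  54  53  53  54  48  67  99 102  98  81  53  51  55  64  72  72
   75]
 [ 63  59  63  61  57  63  71  87 113 117 106  92  70  59  62  75  78  78
   78]
 [ 62  64  62  64  70 102 116 121 122 115 109 100  96  91  93  85  81  79
   80]
 [ 65  60  62  61  79 118 130 128 125 115 110 105 110 108 106  83  78  80
   79]
 [ 62  61  64  62  80 120 131 128 126 123 113 110 112 112 111  85  79  79
   78]
 [ 59  63  62  64  80 119 128 124 125 124 122 124 124 119 118  86  75  79
   81]
 [ 63  62  63  67  82 115 125 124 122 127 125 125 124 126 124  90  74  79
   82]
 [ 60  61  65  61  80 116 123 125 127 125 124 122 125 125 126  91  76  78
   79]
 [ 67  68  65  65  79 113 121 123 124 124 127 125 125 125 125  86  77  77
   81]
 [ 83  85  85  86  88 112 1
[... 345 characters left out ...]
9  89  87  81  81  83  81
   81]
 [ 91  94  92  95  91  93  93  91  91  88  81  87  92  91  89  90  90  89
   87]
 [ 91  89  93  89  92  92  93  91  91  88  89  91  93  91  94  92  91  92
   91]
 [ 91  91  96  93  91  94  92  92  93  91  89  91  94  89  92  92  93  93
   91]]
[[  7  14   5  18  16  16   1   3  14  11  18  18  17  15  24  22  17  17
   14  14  20  17  11  12  15  19  12   7  14  13  21   9  21  22]
 [ 51  52  52  52  52  52  29  11  13  17  20  18  25  14  16  20  18  17
   22  22  18  17  21  21  13  14  21  24  50  51  54  49  51  54]
 [ 95  94  94  96  95  91  54  29   9   4   8  14  19  17  17  11  16  17
   21  13  15  18  21  19  12  18  30  84 114 124 122 124 126 125]]
```

The grip and marker are both centred on column 282.5, so they are level. On to the flange.

```bash
python3 -m crank '[[5.4,27.3,-1,0,0,0.32,7],[5.4,27.3,-1,0,0,0.32,7],[5.4,27.3,-1,0,0,0.32,7],[5.4,27.3,-1,0,0,0.32,7],[5.4,27.3,-1,0,0,0.32,7],[5.4,27.3,-1,0,0,0.32,7],[5.4,27.3,-1,0,0,0.32,7],[5.4,27.3,-1,0,0,0.32,7]]' 
python3 - <<'E'
from h import *
s=snap('wrist','w6'); p,r,o=pose(); P=cloud(s); Z=P[...,2]; print(p.round(1),o['time'],np.degrees(np.arctan2(r[1,1],r[0,1])))
print('table',np.nanmedian(Z[(np.hypot(P[...,0]-465,P[...,1]-9.5)<100)&(Z<5)]))
near=np.hypot(P[...,0]-465,P[...,1]-9.5)
q=P[(near<30)&(Z>51)&(Z<62)]; print('top',len(q),cv2.minEnclosingCircle(q[:,:2].astype(np.float32)),np.median(q[:,2]))
q=P[(near<75)&(Z>5.5)&(Z<11)]; rc=cv2.minAreaRect(q[:,:2].astype(np.float32)); print('foot',len(q),rc,np.median(q[:,2]))
b=cv2.boxPoints(rc); print(b.round(1))
print(o['joint_positions'].round(2))
E
```

```text
time: 9.65
tcp_pos: [488.6, 8.2, 221.0]
tool_rot: [-0.0, 0.127, 0.992, -0.0]
force: [0.8, -0.2, -0.9]
finger_gap: 69.8
grip_force: 0.0
[488.6   8.2 221. ] 9.7 75.34205402276748
table 0.2465861686095252
top 789 ((466.0076599121094, 9.188508987426758), 16.906051635742188) 56.4423331856828
foot 3383 ((466.5057373046875, 8.94881820678711), (80.33170318603516, 79.50785064697266), 76.11917877197266) 8.19000113355122
[[418.3 -20.5]
 [495.5 -39.6]
 [514.7  38.4]
 [437.5  57.5]]
[-0.71  0.14  0.62  2.05 -0.1   0.98  1.28]
```

View pics/w6.png

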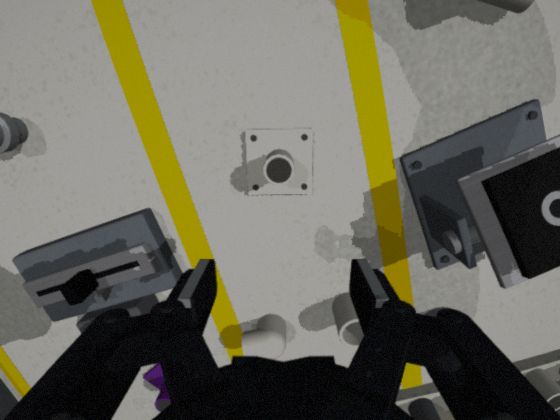

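Flange in the wrist view: spigot top at (279,169), foot square from (246,128) to (313,194). Measured centre is (466,9), with the right size and height.

```bash
python3 -m crank '[[2.2,-0.5,6,0,0,-0.013,7],[2.2,-0.5,12,0,0,-0.013,7],[2.2,-0.5,17,0,0,-0.013,7],[2.2,-0.5,20.3,0,0,-0.013,7],[2.2,-0.5,20.3,0,0,-0.013,7],[2.2,-0.5,20.3,0,0,-0.013,2.5],[2.2,-0.5,20.3,0,0,-0.013,2.5],[2.2,-0.5,20.3,0,0,-0.013,2.5],[2.2,-0.5,20.3,0,0,-0.013,2.5],[2.2,-0.5,20.3,0,0,-0.013,2.5]]' 60
python3 - <<'E'
from h import *
p,r,o=pose(); print(p.round(2),r.round(4).tolist(),o['grip_force'],o['joint_positions'].round(2))
# pad from top0, side0 and w6 
for f in('top0','side0','w6'):
    s=load(f); P=cloud(s); c=np.array([550.7,253.9,123.5]); m=(np.linalg.norm(P-c,axis=2)<85)&(s['color'].max(2)<60)
    q=P[m]
    for _ in range(4):
        c=q.mean(0); n=np.linalg.svd(q-c,full_matrices=False)[2][2]; n*=np.sign(n[2]); d=np.abs((q-c)@n); q=q[d<3*max(np.median(d),.5)]
    y=np.cross([0,0,1],n); y=-y if y[1]<0 else y; y/=np.linalg.norm(y); x=np.cross(y,n)
    uv=np.c_[(q-c)@x,(q-c)@y]; rc=cv2.minAreaRect(uv.astype(np.float32)); print(f,len(q),'c',c.round(1),'n',n.round(4),'tilt',np.arccos(n[2]).round(4),'yaw(x)',np.arctan2(-n[1],-n[0]).round(4),'rect',np.round(rc[0],1),np.round(rc[1],1),round(rc[2],2),'ctr',(c+x*rc[0][0]+y*rc[0][1]).round(1))
E
```

```text
time: 10.95
tcp_pos: [467.1, 10.2, 19.9]
tool_rot: [0.001, 0.12, 0.993, 0.001]
force: [-3.0, -1.7, 13.0]
finger_gap: 32.8
grip_force: 58.3
[467.07  10.2   19.9 ] [[-0.9711, 0.2386, 0.0026], [0.2386, 0.9711, 0.0009], [-0.0023, 0.0015, -1.0]] 58.27980816364288 [-0.54  0.46  0.46  2.24 -0.41  0.51  1.57]
top0 653 c [550.4 254.4 123.5] n [-0.343  -0.0611  0.9373] tilt 0.3559 yaw(x) 0.1762 rect [-0.6  0.5] [97.2 98.6] 89.69 ctr [549.7 254.7 123.2]
side0 582 c [549.6 247.7 121.6] n [-0.3468 -0.0611  0.936 ] tilt 0.3598 yaw(x) 0.1744 rect [1.2 4. ] [103.1  99. ] 89.79 ctr [550.  251.8 122. ]
w6 5425 c [548.4 228.8 119.9] n [-0.3495 -0.0669  0.9345] tilt 0.3639 yaw(x) 0.1891 rect [ 7.3 10.4] [ 75.7 100. ] 88.9 ctr [553.1 240.3 122.5]
```

```bash
cat > tgt.py <<'E'
from h import *
import sys
h=float(sys.argv[1]); C=np.array(eval(sys.argv[2])) if len(sys.argv)>2 else np.array([550,253,122.5]); t,w=(eval(sys.argv[3]) if len(sys.argv)>3 else (.358,.175))
n=np.array([-np.sin(t)*np.cos(w),-np.sin(t)*np.sin(w),np.cos(t)]); y=np.array([-np.sin(w),np.cos(w),0]); z=-n; x=np.cross(y,z)
Rt=np.c_[x,y,z]; p,r,o=pose(); T=C+n*(19.9+h)
print('T',T.round(1),'shift cm',(r.T@(T-p)/10).round(2),'rot',R.from_matrix(r.T@Rt).as_rotvec().round(4),'force.n',np.array(o['force'])@n,o['time'],o['joint_positions'].round(2))
E
python3 tgt.py 90
```

```text
T [512.1 246.3 225.4] shift cm [  1.22  24.03 -20.52] rot [-0.0734 -0.3503 -0.4116] force.n 13.348198169944801 10.95 [-0.54  0.46  0.46  2.24 -0.41  0.51  1.57]
```

```bash
python3 -m crank '[[0,0,-5,0,0,0,2.5],[0,0,-10,0,0,0,2.5],[0,3,-15,0,0,0,2.5],[1.2,8,-20.5,-0.025,-0.117,-0.137,2.5],[1.2,13,-20.5,-0.05,-0.233,-0.274,2.5],[1.2,18,-20.5,-0.073,-0.35,-0.41,2.5],[1.2,24,-20.5,-0.073,-0.35,-0.41,2.5],[1.2,24,-20.5,-0.073,-0.35,-0.41,2.5],[1.2,24,-20.5,-0.073,-0.35,-0.41,2.5]]'
python3 tgt.py 90
python3 - <<'E'
from h import *
s=snap('wrist','w7'); s2=snap('side','s7'); s3=snap('top','t7'); p,r,o=pose()
print(o['finger_gap'],o['grip_force'],o['time'])
a=cv2.resize(s['color'],(480,360)); b=cv2.resize(s2['color'][90:210,180:300],(320,320)); c=np.zeros((360,320,3),np.uint8); c[:320]=b
cv2.imwrite('pics/m7.png',np.hstack([a,c])[:,:,::-1])
E
```

```text
time: 12.08
tcp_pos: [511.5, 245.6, 223.7]
tool_rot: [0.176, -0.085, 0.981, 0.015]
force: [0.4, -0.5, -0.8]
finger_gap: 32.6
grip_force: 60.2
T [512.1 246.3 225.4] shift cm [-0.12  0.06 -0.13] rot [-0.001  -0.0029 -0.0015] force.n -0.901121699341508 12.075 [-1.11  0.09  0.48  2.13  0.2   0.62  0.96]
32.94004931967164 60.155696868896484 12.225
```

View pics/m7.png

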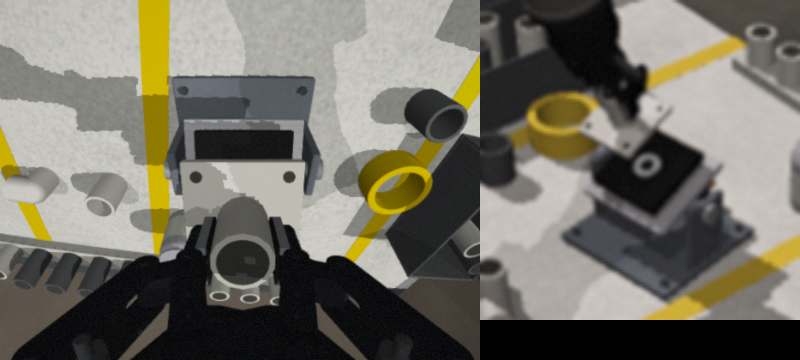

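The wrist view shows the foot square to the pad at (245,190), with the black pad strip behind it at (245,145). The side view shows the foot above the port. Now I measure the foot and the pad in the same wrist frame.

```bash
python3 - <<'E'
from h import *
s=load('w7'); P=cloud(s); p,r,o=pose(); Q=(P-p)@r  # tool frame
hsv=s['color'].max(2)
def fit(q):
    for _ in range(5):
        c=q.mean(0); n=np.linalg.svd(q-c,full_matrices=False)[2][2]; n*=-np.sign(n[2]); d=np.abs((q-c)@n); q=q[d<3*max(np.median(d),.4)]
    return q,c,n
m=(np.abs(Q[...,2]-12)<5)&(np.abs(Q[...,0])<60)&(np.abs(Q[...,1])<60)&(hsv>110)
q,c,n=fit(Q[m]); rc=cv2.minAreaRect(q[:,:2].astype(np.float32)); print('foot upper',len(q),c.round(1),n.round(4),rc, 'x',np.percentile(q[:,0],[.5,99.5]),'y',np.percentile(q[:,1],[.5,99.5]),'z at axis',c[2]-(n[:2]@(-c[:2]))/n[2])
for f in('w7','s7','t7'):
    s=load(f); P=cloud(s); Q=(P-p)@r; hsv=s['color'].max(2)
    m=(np.abs(Q[...,2]-109.9)<9)&(np.abs(Q[...,0])<60)&(np.abs(Q[...,1])<60)&(hsv<45)
    if m.sum()<30: print(f,'few');continue
    q,c,n=fit(Q[m]); rc=cv2.minAreaRect(q[:,:2].astype(np.float32)); print(f,'pad',len(q),c.round(1),n.round(4),np.round(rc[0],1),np.round(rc[1],1),round(rc[2],2),'x',np.percentile(q[:,0],[.5,99.5]).round(1),'y',np.percentile(q[:,1],[.5,99.5]).round(1),'z axis',(c[2]+(n[:2]@c[:2])/n[2]).round(1),np.std((q-c)@n))
# port ring in side view
s=load('s7'); P=cloud(s); Q=(P-p)@r; m=(np.abs(Q[...,2]-109.9)<8)&(np.hypot(Q[...,0],Q[...,1])<30)&(s['color'].max(2)>100); q=Q[m]; print('port',len(q),((q.min(0)+q.max(0))/2).round(1),np.ptp(q,0).round(1))
for f in('top0','side0'):
    s=load(f); P=cloud(s); Q=(P-p)@r; m=(np.abs(Q[...,2]-109.9)<8)&(np.hypot(Q[...,0],Q[...,1])<30)&(s['color'].max(2)>90); q=Q[m]; print('port',f,len(q),((q.min(0)+q.max(0))/2).round(1),np.ptp(q,0).round(1))
E
```

```text
foot upper 7872 [21.4  1.  11.9] [-3.4e-03 -1.0e-04 -1.0e+00] ((12.11086654663086, 0.7984619140625), (79.92649841308594, 56.864688873291016), 89.81034851074219) x [-11.27776151  40.0748254 ] y [-38.57600878  40.23360369] z at axis 11.926292223579399
w7 pad 3508 [ 33.3   1.5 109.2] [ 1.090e-02 -3.000e-04 -9.999e-01] [33.   1.9] [29.1 98.4] 0.02 x [18.7 47.4] y [-46.8  50.4] z axis 108.9 0.5722817395601871
s7 pad 542 [  4.   -8.9 109.1] [ 0.0086  0.0051 -1.    ] [-0.7 -0.8] [ 98.7 103. ] 1.13 x [-49.3  47.4] y [-50.4  48.4] z axis 109.1 2.7171088124753835
t7 pad 228 [-24.5 -10.7 107.7] [-1.7e-03 -4.0e-04 -1.0e+00] [-2.9  2.4] [93.3 95.6] 0.38 x [-49.5  43.3] y [-45.2  49.2] z axis 107.7 2.2397689364226556
port 34 [ -4.6   0.4 107.6] [29.4 28.5 10.9]
port top0 44 [ -1.    3.9 107.4] [29.5 32.1 10.2]
port side0 52 [ -2.8  -1.5 109. ] [34.5 36.1 13.2]
```

```bash
python3 -m crank '[[-0.25,0.1,3,0,-0.008,0,2.5],[-0.25,0.1,6,0,-0.008,0,2.5],[-0.25,0.1,8,0,-0.008,0,2.5],[-0.25,0.1,8.5,0,-0.008,0,2.5],[-0.25,0.1,8.5,0,-0.008,0,2.5],[-0.25,0.1,8.5,0,-0.008,0,2.5]]'
python3 tgt.py 0
python3 - <<'E'
from h import *
s=snap('wrist','w8'); P=cloud(s); p,r,o=pose(); Q=(P-p)@r; hsv=s['color'].max(2)
m=(np.abs(Q[...,2]-12)<3)&(np.abs(Q[...,0])<60)&(np.abs(Q[...,1])<60)&(hsv>110); q=Q[m]; print('foot',q[:,0].max(),np.percentile(q[:,1],[.5,99.5]),'x99',np.percentile(q[:,0],99.5),'z',np.median(q[:,2]))
m=(np.abs(Q[...,2]-23)<7)&(np.abs(Q[...,0])<65)&(np.abs(Q[...,1])<65)&(hsv<45)&(Q[...,0]>40); q=Q[m]; print('pad',len(q),np.percentile(q[:,0],[.5,99.5]),np.percentile(q[:,1],[.5,99.5]),np.percentile(q[:,2],[10,50,90]))
ti=[robot.observe()['force'] for _ in range(3)]; print(ti)
E
```

```text
time: 12.98
tcp_pos: [543.1, 252.6, 145.5]
tool_rot: [0.18, -0.085, 0.98, 0.016]
force: [0.0, 0.3, -1.4]
finger_gap: 32.5
grip_force: 60.2
T [543.1 251.8 141.1] shift cm [ 0.16 -0.08  0.4 ] rot [-0.0003  0.0059 -0.0017] force.n -1.3551561224158257 12.975 [-1.02  0.27  0.45  2.15  0.08  0.42  1.07]
foot 40.73057236798769 [-39.47480351  39.36612448] x99 40.385675164977215 z 11.932330865431993
pad 3243 [40.10725267 50.56401337] [-49.09440827  48.00959202] [23.54067063 24.36490143 25.41181201]
[array([-0.63690614,  0.62002296, -1.02624914]), array([-0.63690614,  0.62002296, -1.02624914]), array([-0.63690614,  0.62002296, -1.02624914])]
```

```bash
python3 -m crank '[[0,0,0.3,0,0,0,2.5],[0,0,0.5,0,0,0,2.5],[0,0,0.7,0,0,0,2.5],[0,0,0.8,0,0,0,2.5],[0,0,0.8,0,0,0,2.5],[0,0,0.8,0,0,0,2.5]]'
cat > pr.py <<'E'
from h import *
import sys
s=snap('wrist',sys.argv[1]); P=cloud(s); p,r,o=pose(); Q=(P-p)@r; hsv=s['color'].max(2)
m=(np.abs(Q[...,2]-12)<3)&(np.abs(Q[...,0])<60)&(np.abs(Q[...,1])<60)&(hsv>110); q=Q[m]; print('foot x99',np.percentile(q[:,0],99.5),np.percentile(q[:,1],[.5,99.5]),'z',np.median(q[:,2]))
m=(np.abs(Q[...,2]-20)<7)&(np.abs(Q[...,0])<65)&(np.abs(Q[...,1])<65)&(hsv<45)&(Q[...,0]>42); q=Q[m]; print('pad',len(q),np.percentile(q[:,0],[.5,99.5]),np.percentile(q[:,1],[.5,99.5]),np.percentile(q[:,2],[10,50,90]))
n=-r[:,2]; print('f.n',o['force']@n,'along n',p@n,'moment tool',(r.T@o['moment']).round(2),o['grip_force'])
E
python3 pr.py w9; python3 tgt.py 0
```

```text
time: 13.78
tcp_pos: [545.8, 253.2, 137.1]
tool_rot: [0.18, -0.085, 0.98, 0.016]
force: [-2.0, 2.3, 4.7]
finger_gap: 32.7
grip_force: 60.5
foot x99 40.37138949183656 [-39.30422023  39.52905785] z 11.987839648610748
pad 2847 [42.02581474 50.27272441] [-49.22845317  47.89937483] [19.19287602 20.04855836 22.16121105]
f.n 3.5750124857070245 along n -78.36205616340872 moment tool [-0.63  0.36  0.01] 60.547465682029724
T [543.1 251.8 141.1] shift cm [ 0.13 -0.1  -0.47] rot [-0.0007  0.0053 -0.0012] force.n 3.572629932364303 13.825 [-1.01  0.29  0.44  2.15  0.07  0.4   1.08]
```

```bash
for i in 1 2; do python3 -m crank '[[0,0,0,0,0,0,2.5],[0,0,0,0,0,0,2.5],[0,0,0,0,0,0,2.5]]' | sed -n 1,4p; done; python3 pr.py w10; python3 - <<'E'
from h import *
P8=cloud(load('w8'));P10=cloud(load('w10')); p,r,o=pose(); n=-r[:,2]
for f in('w8','w10'):
    s=load(f);P=cloud(s); q=P[(np.linalg.norm(P-np.array([550,253,122.5]),axis=2)<80)&(s['color'].max(2)<45)]
    Q=(q-p)@r; k=(Q[:,0]>43)&(Q[:,0]<49)&(np.abs(Q[:,1])<45)&(np.abs(Q[:,2]-20)<9); print(f,k.sum(),np.median(Q[k,2]), [np.median(Q[k&(np.abs(Q[:,1]-c)<15),2]).round(2) for c in(-30,0,30)])
print(o['finger_gap'],o['joint_velocities'].round(3),o['time'])
E
```

```text
time: 14.2
tcp_pos: [545.8, 253.2, 137.1]
tool_rot: [0.18, -0.085, 0.98, 0.016]
force: [-2.5, 2.9, 4.0]
time: 14.58
tcp_pos: [545.8, 253.0, 137.0]
tool_rot: [0.18, -0.085, 0.98, 0.015]
force: [-1.3, 3.5, 4.9]
foot x99 40.337162233863204 [-39.24908293  39.53751937] z 11.965794956640575
pad 2791 [42.04497208 50.16968015] [-48.92919307  48.05600562] [19.15548728 20.0311734  21.91203112]
f.n 4.320765502924166 along n -78.26737349002366 moment tool [-0.9   0.13  0.01] 60.745230317115784
w8 1601 15.525176899096659 [np.float64(15.53), np.float64(15.48), np.float64(15.55)]
w10 1711 19.912718714030497 [np.float64(19.94), np.float64(19.89), np.float64(19.92)]
32.74546763419092 [ 0.001  0.001 -0.    -0.    -0.001  0.001 -0.001] 14.625
```

```bash
python3 -c "
from plant import robot
print(robot.job_done())"
```

```text
the job is handed in; nothing more can be done
None
```

I handed in the job at about 14.6 s: the grip stands level with the marker to within about 0.5 mm, and the flange is held centred and flush on the pad, pressed in about 4.4 mm. On the way, a mistyped move dragged the grip about 46 mm past the marker; I slid it back before touching the flange.

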